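# Open the clamped impregnation chamber

## Robot

A 6-joint arm with a two-finger parallel gripper is mounted at the origin on the work surface. World frame = base frame: x ahead of the robot, y to its left, z up, the work surface at z = 0. Lengths are in m, angles in rad, forces in N, time in s.
With the tool pointing down it reaches from about 0.375 to 0.925 m from the base axis. Payload 5.7 kg.
Tool frame: the origin (TCP) lies midway between the tips of the shut fingers; the grasp point (between the pads) lies 19 mm behind it; z points along the fingers, x is the direction in which the jaws open and shut, and the axes are right-handed (so a half turn about z gives the same grasp; the last joint's range is limited). The gripper opens to 88 mm and grips with 3 to 60 N. Pads are 20 mm wide; open, the fingers measure 115 mm over their backs; the gripper's body (75 mm by 178 mm) begins 61 mm behind the grasp point.
Start: joints at [-1.326, 0.359, 1.51, -0, 1.272, -0.115], TCP at [0.211, -0.562, 0.198] pointing down, gripper open.
Joint ranges: [-2.97, 2.97], [-1.01, 2.36], [0.21, 2.38], [-0.96, 4.11], [0.2, 2.71], [-2.98, 2.98]. Speed limits (rad/s): [2.39, 2.39, 3.14, 3.14, 3.14, 3.14].

## Interface

Orientations are given as a unit quaternion [x, y, z, w].
In Python, from bench import move_ptp, servo_line, goto_joints, move_gripper, sleep, inverse_kinematics, capture, PlanningError, close_job, spot_in, silhouettes, current_clock, current_joint_pos, current_qvel, current_joint_torque, current_position, current_orientation, current_force, current_torque, current_finger_gap gives the robot as it stands. Calls block until the motion is done:
- move_ptp(position, orientation): joint-space move of the TCP to a pose.
- servo_line(position, orientation=None, rate=0.15, contact_N=None): straight line of the TCP; orientation=None keeps the orientation; rate is the mean speed in m/s. With contact_N (N) it stops when the force on the tool has changed by that much, and returns True; else False.
- goto_joints(angles): joint-space move.
- move_gripper(opening): finger opening in m; the grip force is fixed at half the most; returns when the fingers have stopped.
- sleep(seconds).
- inverse_kinematics(position, orientation): joint angles nearest the present ones, or None.
- capture(name): name is "side" or "top"; returns a dict with "image" (480x640x3 uint8, blue, green, red), "range_z" (480x640 float32, m along the optical axis (not along the pixel's ray), 0 where there is no reading), "intrinsics" (3x3 intrinsics, pixels), "R" (3x3) and "t" (3): a world point X has camera coordinates R X + t. Camera axes: x right, y down, z forward; pixel columns grow to the right and rows downward; lengths in m; the calibration is good to about 2 mm. A picture is of the moment at which its call begins.
A pose or a line that the arm cannot do raises PlanningError and nothing moves.
- close_job(): hands the job in, once; it reports no verdict.
Trained networks look in the newest picture that a camera, given by its name, has taken for a name from the list of things; names that differ only in an ending like _2 or _b are one class to them, and where a whole thing is asked for, a point or a joint stands for the part that bears it (a point fixed in the world has none). Each returns a list of dicts, best first, with "conf" (0 to 1); they miss things now and then, are a little off and sometimes report something else, mostly with a low value. They report only what shows in the picture. A call takes as long as a camera call.
- spot_in(camera, query): "xy" ([column, row] in pixels, amid what is visible of it).
- silhouettes(camera, query): "region" (480x640 bool, what is visible of it) and "xy" ([column, row] in pixels, amid what is visible of it).
Readings, each from a call of its own:
- current_clock(): time.
- current_joint_pos(): joint angles.
- current_qvel(): joint speeds.
- current_joint_torque(): joint torques, N m.
- current_position(): TCP position.
- current_orientation(): TCP orientation.
- current_force(): force on the tool from outside, world axes, zero at the start.
- current_torque(): the same for the moment, N m.
- current_finger_gap(): finger opening in m.
Only numpy, scipy, OpenCV 4.12 (cv2) and the standard library are available. Lean on these libraries where they do the work, as an engineer would, in place of code of your own. Each camera call takes 0.05 s, during which the arm holds its last target.

## Task

Open the blue impregnation chamber: unscrew its red wing nut anticlockwise (about half a turn) until the washer is clear of the yellow ridges, swing the hinged bolt right out of the slotted lug so that it hangs outward, then raise the lid by its black bar until it stands well past half-way open and let go. Leave the jar, beaker, rock core and dish around it standing where they are.

Things in the scene. Friction and masses are not known exactly. Their poses are not given: they have to be found in the camera images.
- chamber: blue steel box, fixed to the bench, 160 mm along its x, 150 mm along its y, walls 95 mm high, 107 mm to the top of the closed lid; origin at the centre of its underside, z up. The lid hinge is on its -x side (nearest the robot), the swing bolt and slotted lug on its +x side; the yaw varies. A vent port sticks out 30 mm from the +y wall at 60 mm height.
- lid (a joint): angle of the lid about its hinge (rad): 0 shut, grows as the +x edge rises and the lid tips over towards -x; stop at 1.7 (a little past upright), so half-way is 0.85. Stiff hinge: the lid (0.3 kg) stays where it is left; lifting takes about 8 N at the bar. It cannot be raised while the bolt is in the lug.
- lid_hinge (a point): point on the middle of the lid's hinge axis, which runs along the chamber's y, 101 mm above the bench, 88 mm to -x of the chamber's origin
- lid_handle (a point): middle of the black round grab bar on the lid: 12 mm thick, runs along the chamber's y, 104 mm free between its end posts, its axis 40 mm above the lid's top (147 mm above the bench when shut), 98 mm from the hinge axis along the lid (10 mm to +x of the chamber's origin when shut). Axes: those of the lid, z away from its top
- wing_nut (a joint): turn of the wing nut on its bolt (rad): 0 tight, grows anticlockwise seen from the bolt's tip (loosening); starts between 0 and 0.35; stop at 4.5. Fast thread: the nut and its washer rise 3 mm per rad. From about 2.2 rad the washer clears the 5 mm high yellow ridges at the open end of the lug's slot so that the bolt swings out freely (below that the washer catches or rubs on them); 2.4 to 3.3 gives good room. It stays where it is left (friction 0.075 N m).
- nut_grip (a point): centre of the red wings, on the bolt's axis, 138 mm above the bench when tight. Axes: x along the wings (64 mm tip to tip; along the chamber's +y when joint wing_nut is 0, turning with the nut), y across them (12 mm thick within 18 mm of the axis, 10 mm further out), z towards the bolt's tip. Wings reach 16 mm below and 13 mm above it; under them a 21 mm hub, then a 24 mm brass washer
- swing_bolt (a joint): angle of the swing bolt about its pivot (rad): 0 upright in the lug's slot, grows as its tip swings outward to the chamber's +x; stop at 1.6 (level, lying out over the bench). Loose pivot: once pushed beyond about 0.4 it falls outward by itself; a few newtons at the tip move it.
- bolt_pivot (a point): point on the middle of the swing bolt's pivot axis, which runs along the chamber's y, 45 mm above the bench, 98 mm to +x of the chamber's origin
- bolt_tip (a point): top end of the bolt (10 mm thick), 128 mm from the pivot; it stands 22 mm above the wings when the nut is tight
- resin_jar: amber jar beside the chamber, 60 mm across, 90 mm high, loose bystander; origin at the centre of its underside
- beaker: glass beaker beside the chamber, 70 mm across, 90 mm high, loose bystander; origin at the centre of its underside
- core: brown cylinder of rock standing on end, 44 mm across, 70 mm high, loose bystander; origin at the centre of its underside
- dish: flat clear dish, 90 mm across, 18 mm high, loose bystander; origin at the centre of its underside

How it is judged:
On the way, in this order (a step that is already met when the one before it is completed fails the run):
1. the wing nut is loosened until its washer is about to clear the ridges, the bolt still in the slot (value of joint wing_nut above 1.4 rad and value of joint swing_bolt below 0.5 rad and value of joint lid below 0.1 rad), for 0.1 s.
2. the bolt is swung out of the lug, the lid still shut (value of joint swing_bolt above 0.8 rad and value of joint lid below 0.1 rad), for 0.2 s.
At the end, for the whole second after the job is handed in: the swing bolt is out of the lug (at least 0.8 rad outward) and at rest, the lid stands open at 0.85 rad or more and is at rest, and the jar, beaker, core and dish still stand within 30 mm of their places (value of joint swing_bolt above 0.8 rad and value of joint lid above 0.85 rad and velocity of joint lid between -0.05 and 0.05 rad/s and velocity of joint swing_bolt below 0.1 rad/s); the robot touches nothing.
It fails at once if the resin jar is pushed out of its place or knocked over (distance of resin_jar from where it was at the start of the episode above 0.03 m or angle between resin_jar's own z axis and vertical above 0.5 rad).
It fails at once if the beaker is pushed out of its place or knocked over (distance of beaker from where it was at the start of the episode above 0.03 m or angle between beaker's own z axis and vertical above 0.5 rad).
It fails at once if the rock core is pushed out of its place or knocked over (distance of core from where it was at the start of the episode above 0.03 m or angle between core's own z axis and vertical above 0.5 rad).
It fails at once if the dish is pushed out of its place or knocked over (distance of dish from where it was at the start of the episode above 0.03 m or angle between dish's own z axis and vertical above 0.5 rad).
It also fails if it takes over 72 s, if anything falls off the work surface, if the arm or the gripper's body presses on something with over 40 N, if the wrist force passes 120 N, or if a joint passes its speed limit or range.

## Working session

There is one attempt and no reset: what is moved stays moved. The work goes in short steps, each a Python script; the robot and the scene stay as the last script left them, time stands still between calls to the robot, and variables do not carry over. Pictures are saved under pics/ and viewed, and the job is handed in when it is done.

```bash
ls; mkdir -p pics
python3 - <<'E'
from bench import *
import cv2,numpy as np
for n in ("side","top"):
    c=capture(n); cv2.imwrite(f"pics/{n}0.png",c["image"])
    print(n,c["intrinsics"].tolist(),np.round(c["R"],3).tolist(),np.round(c["t"],3).tolist(), "cam pos",(-c["R"].T@c["t"]).round(3))
    for q in ("chamber","nut_grip","lid_handle","bolt_tip","resin_jar","beaker","core","dish","lid_hinge","bolt_pivot"):
        print(q,[(np.round(d["xy"],1).tolist(),round(d["conf"],2)) for d in spot_in(n,q)[:2]])
print(current_clock(),current_orientation(),current_finger_gap())
E
```

```text
pics
side [[560.1788145909372, 0.0, 322.9316376646455], [0.0, 560.1788145909372, 240.77990487945752], [0.0, 0.0, 1.0]] [[0.995, -0.097, 0.007], [-0.041, -0.484, -0.874], [0.088, 0.87, -0.485]] [-0.605, 0.167, 1.027] cam pos [ 0.518 -0.871  0.649]
chamber [([283.3, 267.3], 0.77), ([326.3, 234.9], 0.55)]
nut_grip []
lid_handle [([284.3, 250.9], 0.88)]
bolt_tip [([327.2, 233.1], 0.9), ([351.1, 242.8], 0.75)]
resin_jar [([285.1, 216.4], 0.68)]
beaker [([285.8, 331.2], 0.73), ([324.0, 235.3], 0.31)]
core [([347.7, 243.9], 0.78)]
dish [([377.4, 336.6], 0.56)]
lid_hinge [([282.6, 248.7], 0.59)]
bolt_pivot [([328.2, 234.7], 0.62)]
top [[462.77515126427437, 0.0, 315.2914872517215], [0.0, 462.77515126427437, 238.4233735038098], [0.0, 0.0, 1.0]] [[0.024, -1.0, 0.01], [-0.996, -0.025, -0.089], [0.089, -0.008, -0.996]] [0.005, 0.632, 0.837] cam pos [0.554 0.027 0.89 ]
chamber [([272.2, 290.7], 0.77)]
nut_grip [([280.4, 235.3], 0.58)]
lid_handle [([276.5, 289.3], 0.73)]
bolt_tip [([278.6, 234.4], 0.66)]
resin_jar [([170.5, 277.1], 0.69), ([280.5, 235.6], 0.34)]
beaker [([391.7, 289.8], 0.92)]
core [([213.8, 200.1], 0.92), ([277.8, 234.5], 0.46)]
dish [([371.2, 202.5], 0.85)]
lid_hinge [([273.1, 290.4], 0.97)]
bolt_pivot [([280.3, 235.2], 0.64)]
1.1 [ 8.22217187e-01 -5.69173871e-01 -3.35824040e-05 -3.91337485e-05] 0.0877407826626896
```

View pics/side0.png

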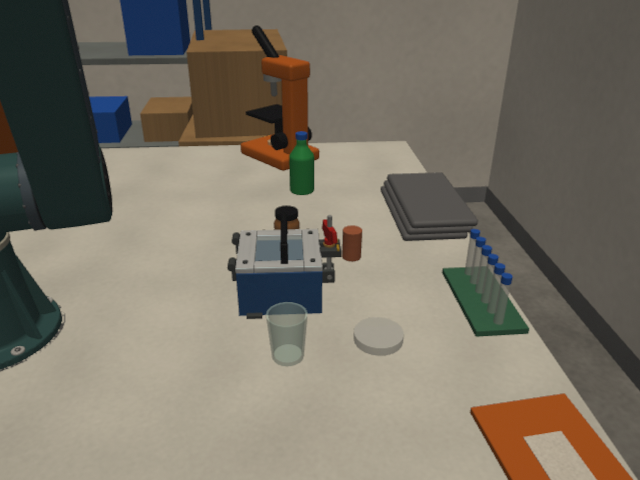

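View pics/top0.png

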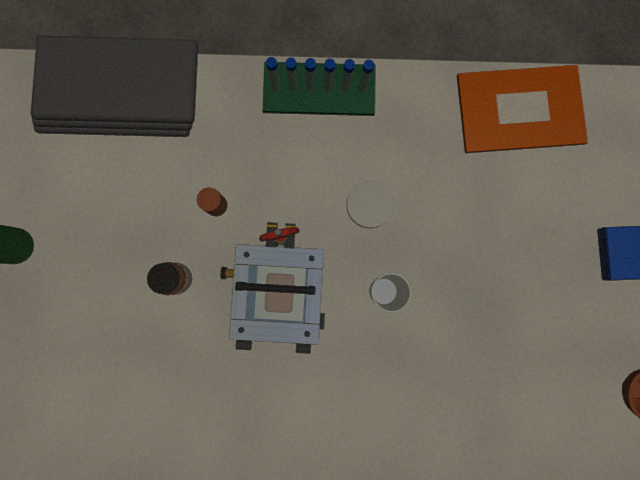

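The side view shows the bar at about (284,235) and the red nut at (329,233). In the top view the bar runs from (240,287) to (313,290) and the nut is at (280,234). Next I'll measure them in 3D from depth in both views.

```bash
cat > h.py <<'E'
from bench import *
import cv2,numpy as np
from scipy.spatial.transform import Rotation as Rot
def cloud(c):
    z=c["range_z"];v,u=np.indices(z.shape);K=c["intrinsics"]
    P=np.stack([(u-K[0,2])*z/K[0,0],(v-K[1,2])*z/K[1,1],z],-1)
    return (P-c["t"])@c["R"]
def proj(c,X):
    p=(np.asarray(X)@c["R"].T+c["t"])@c["intrinsics"].T
    return p[...,:2]/p[...,2:]
def crop(c,u0,v0,u1,v1,s,name): cv2.imwrite("pics/"+name,cv2.resize(c["image"][v0:v1,u0:u1],None,fx=s,fy=s,interpolation=cv2.INTER_CUBIC))
E
python3 - <<'E'
from h import *
for n in ("top","side"):
    c=capture(n);W=cloud(c);im=c["image"].astype(int);ok=c["range_z"]>0
    print("bench z",np.median(W[ok&(abs(W[...,2])<.02)][:,2]))
    red=ok&(im[...,2]>110)&(im[...,1]<60)&(im[...,0]<60)&(np.linalg.norm(W[...,:2]-[.57,.1],axis=-1)<.15)&(W[...,2]>.1)
    p=W[red];print(n,"red",len(p),p.mean(0).round(4),p.min(0).round(3),p.max(0).round(3))
    w,v=np.linalg.eigh(np.cov(p[:,:2].T));print("wing yaw deg",np.degrees(np.arctan2(v[1,1],v[0,1])))
    # chamber lid top
    near=ok&(np.linalg.norm(W[...,:2]-[.46,.1],axis=-1)<.16)
    bar=near&(W[...,2]>.135)&(im.max(-1)<60)
    p=W[bar];print("bar",len(p),p.mean(0).round(4),p.min(0).round(3),p.max(0).round(3))
    if len(p)>10:
        w,v=np.linalg.eigh(np.cov(p[:,:2].T));print("bar yaw",np.degrees(np.arctan2(v[1,1],v[0,1])),(p-p.mean(0))@np.r_[v[:,1],0]@np.eye(1) if 0 else np.ptp((p-p.mean(0))[:,:2]@v[:,1]))
    lid=near&(W[...,2]>.09)&(W[...,2]<.118)&(im.min(-1)>70)
    m=lid.astype(np.uint8);k,l,s,ce=cv2.connectedComponentsWithStats(m);i=1+np.argmax(s[1:,4]);
    p=W[lid];print("lid z",np.median(p[:,2]));r=cv2.minAreaRect(p[:,:2].astype(np.float32));print("lid rect",r)
    for q in("resin_jar","beaker","core","dish"):
        for d in silhouettes(n,q)[:1]:
            g=W[d["region"]&ok];print(q,round(d["conf"],2),np.median(g,0).round(3),np.percentile(g,3,axis=0).round(3),np.percentile(g,97,axis=0).round(3))
    if n=="top": crop(c,200,180,360,380,4,"top1.png")
    else: crop(c,210,180,400,330,4,"side1.png")
E
```

```text
bench z 0.00035199080547660273
top red 44 [0.6252 0.0809 0.146 ] [0.619 0.065 0.123] [0.633 0.103 0.154]
wing yaw deg 102.55655324379907
bar 622 [0.5423 0.0841 0.1514] [0.532 0.021 0.137] [0.62  0.147 0.156]
bar yaw 86.14473299572514 0.12584139002034206
lid z 0.10619890858879097
lid rect ((0.5235545635223389, 0.08411164581775665), (0.15032745897769928, 0.17740750312805176), 87.96127319335938)
resin_jar 0.7 [0.551 0.271 0.089] [0.527 0.253 0.019] [0.575 0.302 0.092]
beaker 0.62 [ 0.535 -0.121  0.039] [ 0.506 -0.143  0.003] [ 0.566 -0.081  0.092]
core 0.96 [0.69  0.208 0.069] [0.673 0.192 0.004] [0.712 0.231 0.072]
dish 0.82 [ 0.7   -0.082  0.018] [ 0.661 -0.121  0.014] [ 0.74  -0.043  0.021]
bench z 0.00032862697282852747
side red 75 [0.6272 0.0679 0.1465] [0.616 0.046 0.124] [0.637 0.103 0.154]
wing yaw deg 107.99167881579768
bar 238 [0.5378 0.0688 0.1497] [0.531 0.016 0.135] [0.546 0.145 0.156]
bar yaw 88.26555920060451 0.1282947982842625
lid z 0.10609053200793817
lid rect ((0.5238403081893921, 0.08224234730005264), (0.15620142221450806, 0.1844358742237091), 87.71118927001953)
resin_jar 0.87 [0.554 0.269 0.081] [0.521 0.255 0.023] [0.576 0.365 0.092]
beaker 0.89 [ 0.533 -0.134  0.063] [ 0.504 -0.146  0.005] [ 0.563 -0.082  0.09 ]
core 0.72 [0.689 0.198 0.045] [0.671 0.19  0.001] [0.711 0.31  0.071]
dish 0.94 [ 0.697 -0.095  0.017] [ 0.657 -0.128  0.001] [ 0.737 -0.047  0.02 ]
```

View pics/top1.png

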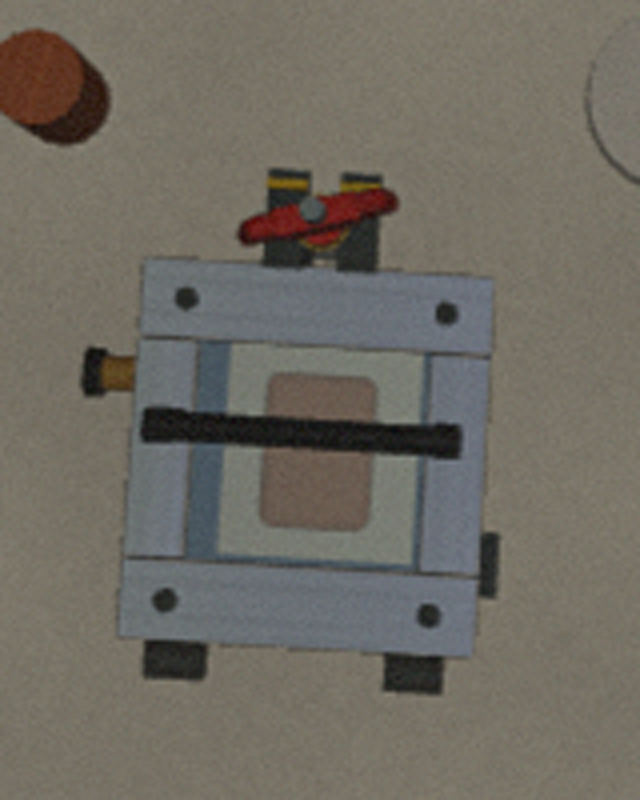

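View pics/side1.png

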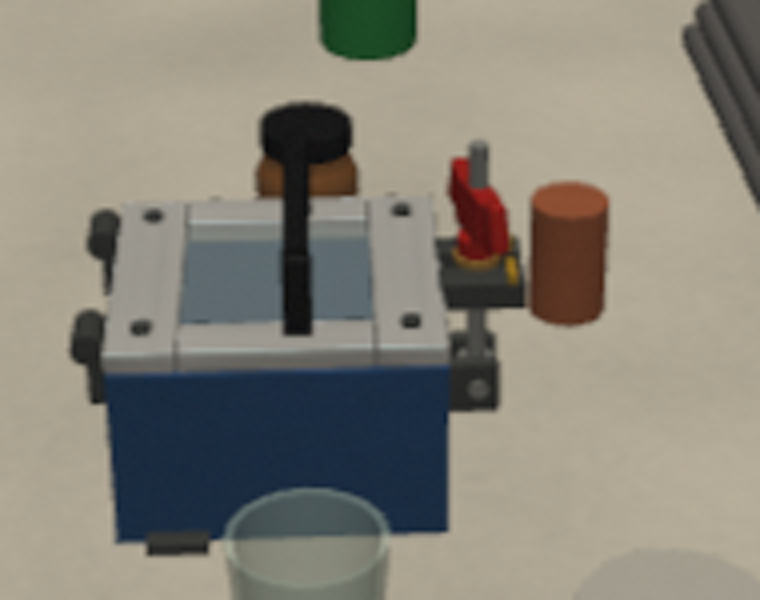

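The top crop shows the wings from (245,232) to (390,200), turned about 14° anticlockwise from the bar direction, so the nut is at about 0.25 rad. The bar, nut and lid measurements agree with a chamber at about (0.528, 0.084) with yaw about -2°. I'll refine the axis point and check the IK for the whole plan.

```bash
cat >> h.py <<'E'
def down(yaw): return Rot.from_euler('z',yaw)*Rot.from_euler('x',np.pi)
YAW=np.radians(-2.1)
E
python3 - <<'E'
from h import *
ys=[]
for n in ("top","side"):
    c=capture(n);W=cloud(c);im=c["image"].astype(int);ok=c["range_z"]>0
    d=np.linalg.norm(W[...,:2]-[.626,.08],axis=-1)
    t=ok&(d<.03)&(W[...,2]>.158)&(W[...,2]<.18);p=W[t]
    print(n,"tip",len(p),p.mean(0).round(4) if len(p) else 0,p.max(0) if len(p) else 0)
    near=ok&(abs(W[...,0]-.538)<.015)&(abs(W[...,1]-.084)<.06)&(W[...,2]>.142)
    p=W[near];f=np.polyfit(p[:,1],p[:,0],1);print("bar yaw",np.degrees(-np.arctan(f[0])),np.polyval(f,.084),p[:,2].max())
    big=W[ok&(abs(W[...,0]-.538)<.03)&(abs(W[...,1]-.084)<.09)&(W[...,2]>.142)];print("bar y range",np.percentile(big[:,1],[1,99]))
    w=ok&(im[...,2]>1.8*im[...,1])&(im[...,2]>70)&(d<.04)&(W[...,2]>.128)
    p=W[w]; r=cv2.minAreaRect(p[:,:2].astype(np.float32)); print("wings",len(p),r,p[:,2].max())
for a in (12,85,158):
    print(a,[np.round(inverse_kinematics([.626,.08,z],down(np.radians(a)).as_quat()),2).tolist() for z in (.13,.25)])
hinge=np.array([.440,.087,.101]);Rz=Rot.from_euler('z',YAW)
for th in (0,.4,.8,1.0,1.2,1.3):
  for k in (0,.5,.7,.85,1):
    bar=hinge+Rz.apply([.098*np.cos(th)-.046*np.sin(th),0,.098*np.sin(th)+.046*np.cos(th)])
    R=Rz*Rot.from_euler('y',-k*th)*Rot.from_euler('x',np.pi)
    tcp=bar+.019*R.apply([0,0,1])
    q=inverse_kinematics(tcp,R.as_quat());R2=R*Rot.from_euler('z',np.pi)
    q2=inverse_kinematics(tcp,R2.as_quat())
    print(th,k,tcp.round(3),None if q is None else np.round(q,2).tolist(),None if q2 is None else np.round(q2,2).tolist())
E
```

```text
top tip 38 [0.6274 0.0799 0.1719] [0.63184378 0.08420644 0.17561367]
bar yaw -1.94370449643091 0.5400308403709817 0.15691094198322358
bar y range [0.02105368 0.1455186 ]
wings 187 ((0.6284396648406982, 0.07868942618370056), (0.011776182800531387, 0.06040804833173752), 16.04678726196289) 0.17306544996691758
side tip 42 [0.6255 0.0772 0.1671] [0.62993785 0.08304413 0.17413994]
bar yaw -1.8514786069033966 0.5376696557984798 0.1554165145064487
bar y range [0.01843146 0.14311657]
wings 190 ((0.6249208450317383, 0.07470650970935822), (0.011319207958877087, 0.061892688274383545), 16.076828002929688) 0.1537719374026125
12 [[0.02, 0.47, 1.52, -0.0, 1.16, -0.19], [0.02, 0.36, 1.37, -0.0, 1.41, -0.19]]
85 [[0.02, 0.47, 1.52, -0.0, 1.16, -1.47], [0.02, 0.36, 1.37, -0.0, 1.41, -1.47]]
158 [[0.02, 0.47, 1.52, 0.0, 1.16, -2.74], [0.02, 0.36, 1.37, 0.0, 1.41, -2.74]]
0 0 [0.538 0.083 0.128] [0.03, 0.35, 1.71, -0.0, 1.07, 0.06] None
0 0.5 [0.538 0.083 0.128] [0.03, 0.35, 1.71, -0.0, 1.07, 0.06] None
0 0.7 [0.538 0.083 0.128] [0.03, 0.35, 1.71, -0.0, 1.07, 0.06] None
0 0.85 [0.538 0.083 0.128] [0.03, 
[... 928 characters left out ...]
.12, 0.51, -2.92]
1.0 0.7 [0.466 0.086 0.194] None None
1.0 0.85 [0.468 0.086 0.196] None None
1.0 1 [0.47  0.086 0.198] None None
1.2 0 [0.433 0.087 0.19 ] [0.04, 0.14, 1.84, -0.0, 1.16, 0.08] None
1.2 0.5 [0.443 0.087 0.193] [0.12, -0.1, 2.3, -0.26, 0.36, 0.37] [0.12, -0.1, 2.3, -0.26, 0.36, -2.77]
1.2 0.7 [0.447 0.087 0.196] None None
1.2 0.85 [0.449 0.087 0.199] None None
1.2 1 [0.45  0.087 0.202] None None
1.3 0 [0.422 0.088 0.189] [0.04, 0.12, 1.87, -0.0, 1.15, 0.08] None
1.3 0.5 [0.433 0.087 0.193] [0.14, -0.12, 2.36, -0.4, 0.28, 0.53] [0.14, -0.12, 2.36, -0.4, 0.28, -2.61]
1.3 0.7 [0.437 0.087 0.196] None None
1.3 0.85 [0.439 0.087 0.199] None None
1.3 1 [0.44  0.087 0.203] None None
```

Run:
```python
from h import *
a=np.radians(15.5);q=down(a).as_quat()
move_gripper(.06)
servo_line([.211,-.562,.30],rate=.2)
move_ptp([.6265,.079,.27],q); print(current_clock(),current_force().round(1))
c=servo_line([.6265,.079,.126],q,rate=.1,contact_N=6)
print(c,current_position().round(4),current_clock(),current_joint_pos().round(2))
c=capture("side");crop(c,210,130,410,300,4,"side2.png")
```

```text
5.6833 [ 0.1 -0.2  0.5]
False [0.6271 0.079  0.1267] 7.275 [ 0.02  0.47  1.52  0.    1.15 -0.25]
```

View pics/side2.png

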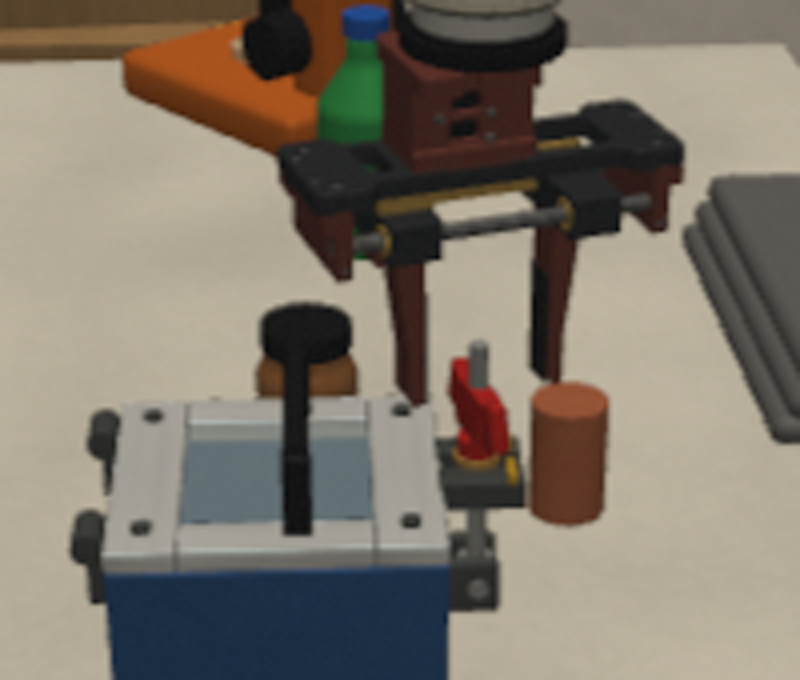

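Run:
```python
from h import *
c=capture("side");p=current_position();R=Rot.from_quat(current_orientation())
f=lambda X:((proj(c,X)-[210,130])*4).round(0)
print("tcp",f(p),"tips",f(p+R.apply([.036,0,0])),f(p+R.apply([-.036,0,0])),"bolt tip",f([.6265,.079,.173]),"nut c",f([.6265,.079,.139]))
W=cloud(c);ok=c["range_z"]>0
print(current_finger_gap(), p)
for uv in ((415,385),(548,360),(478,350),(478,400),(490,440)):
    u,v=210+uv[0]//4,130+uv[1]//4; print(uv,W[v,u].round(3))
t=capture("top");crop(t,200,180,360,330,5,"top2.png")
```

```text
tcp [478. 427.] tips [546. 415.] [408. 440.] bolt tip [478. 342.] nut c [477. 405.]
0.06031707160831349 [0.62698017 0.07902662 0.12668162]
(415, 385) [0.593 0.057 0.163]
(548, 360) [0.66  0.077 0.163]
(478, 350) [0.626 0.078 0.17 ]
(478, 400) [0.624 0.062 0.151]
(490, 440) [0.628 0.047 0.137]
```

View pics/top2.png

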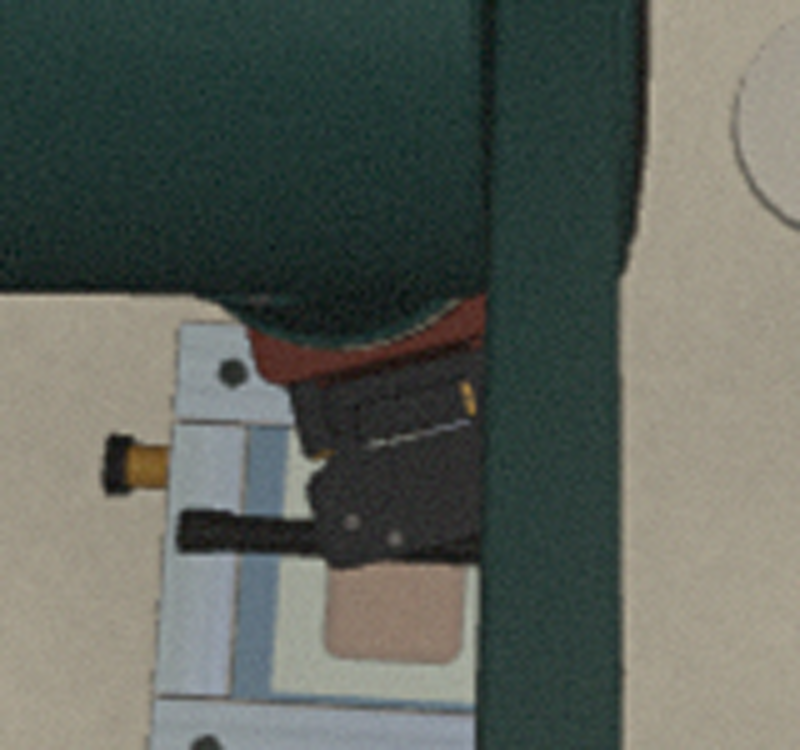

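Run:
```python
from h import *
c=capture("side");crop(c,280,180,380,260,8,"side3.png");W=cloud(c)
for u in (311,312,313,314,315): print(u,[tuple(W[v,u].round(3)) for v in range(222,244,3)])
for u in (345,347): print(u,[tuple(W[v,u].round(3)) for v in range(215,240,3)])
```

```text
311 [(np.float64(0.59), np.float64(0.061), np.float64(0.17)), (np.float64(0.59), np.float64(0.06), np.float64(0.164)), (np.float64(0.59), np.float64(0.06), np.float64(0.157)), (np.float64(0.596), np.float64(0.139), np.float64(0.109)), (np.float64(0.595), np.float64(0.129), np.float64(0.107)), (np.float64(0.594), np.float64(0.116), np.float64(0.108)), (np.float64(0.593), np.float64(0.107), np.float64(0.106)), (np.float64(0.592), np.float64(0.093), np.float64(0.107))]
312 [(np.float64(0.591), np.float64(0.057), np.float64(0.172)), (np.float64(0.591), np.float64(0.058), np.float64(0.165)), (np.float64(0.591), np.float64(0.054), np.float64(0.161)), (np.float64(0.598), np.float64(0.141), np.float64(0.108)), (np.float64(0.597), np.float64(0.127), np.float64(0.109)), (np.float64(0.596), np.float64(0.117), np.float64(0.107)), (np.float64(0.595), np.float64(0.104), np.float64(0.108)), (np.float64(0.594), np.float64(0.092), np.float64(0.108))]
313 [(np.float64(0.593), np.float64(0.058), np.float64(0.171)), (np.float64(0.593), np.float64(0.058), np.float64(0.165)), (np.float64(0.593), np.float6
[... 1632 characters left out ...]
loat64(0.675), np.float64(0.2), np.float64(0.068)), (np.float64(0.676), np.float64(0.202), np.float64(0.06)), (np.float64(0.675), np.float64(0.196), np.float64(0.055))]
347 [(np.float64(0.66), np.float64(0.077), np.float64(0.174)), (np.float64(0.66), np.float64(0.076), np.float64(0.168)), (np.float64(0.66), np.float64(0.075), np.float64(0.162)), (np.float64(0.66), np.float64(0.076), np.float64(0.155)), (np.float64(0.683), np.float64(0.223), np.float64(0.071)), (np.float64(0.681), np.float64(0.211), np.float64(0.069)), (np.float64(0.678), np.float64(0.193), np.float64(0.072)), (np.float64(0.679), np.float64(0.198), np.float64(0.061)), (np.float64(0.679), np.float64(0.195), np.float64(0.056))]
```

View pics/side3.png

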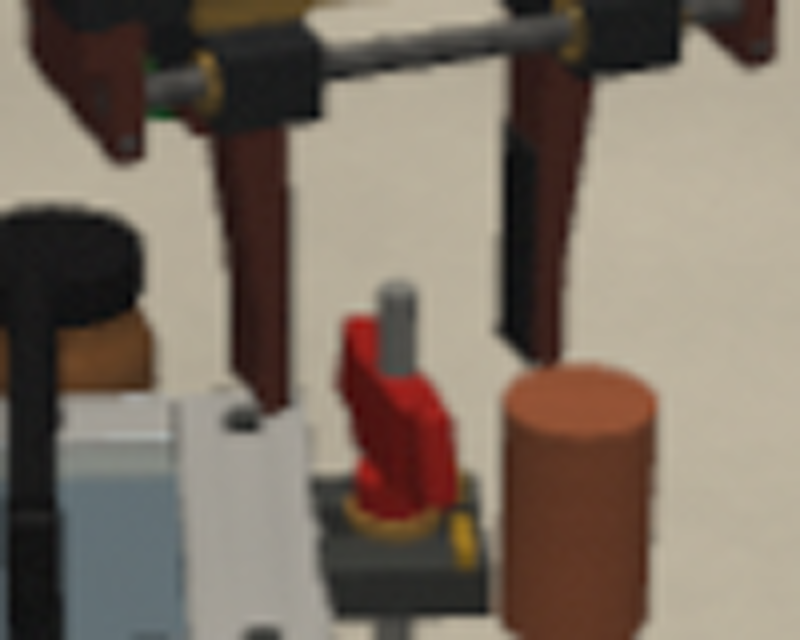

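Depth puts the finger ends near z = 0.150 m, but the reported TCP is at 0.127 m. I don't understand the 23 mm gap yet. I'll lift clear, shut the fingers and compare again before gripping.

Run:
```python
from h import *
p0=current_position()
servo_line([.6265,.079,.23],rate=.15)
for g in (.06,.0):
    move_gripper(g)
    c=capture("side");W=cloud(c);ok=c["range_z"]>0;p=current_position()
    m=ok&(abs(W[...,0]-p[0])<.06)&(abs(W[...,1]-p[1])<.035)&(W[...,2]>.178)&(W[...,2]<.30)
    print(g,current_finger_gap(),p.round(4),"lowest",np.sort(W[m][:,2])[:12].round(4))
    crop(c,270,100,400,230,5,f"side4_{int(g*1000)}.png")
```

```text
0.06 0.060310444500731954 [0.626 0.079 0.229] lowest [0.2523 0.2532 0.2534 0.2535 0.2535 0.2535 0.2543 0.2543 0.2546 0.2547
 0.2549 0.2549]
0.0 0.0004812675856370466 [0.6265 0.079  0.23  ] lowest [0.2549 0.2557 0.2559 0.2561 0.2561 0.2561 0.2562 0.2563 0.2565 0.2568
 0.257  0.2572]
```

View pics/side4_0.png

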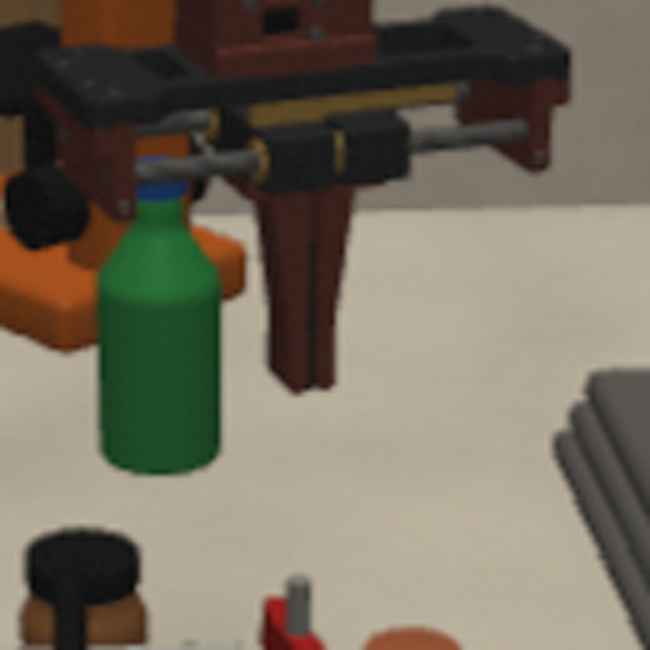

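The shut fingers end at z ≈ 0.253 m while the reported TCP is 0.230 m. So the real tips sit about 23 mm above the reported TCP, and I'll correct for that. A contact-guarded descent also tests it: if the cameras were wrong, the finger would touch the lid and stop.

```bash
echo 'OFF=.0235  # real tips are this far behind reported TCP' >> h.py
python3 - <<'E'
from h import *
move_gripper(.06)
c=servo_line([.6265,.079,.127-OFF],rate=.07,contact_N=5)
print(c,current_position().round(4),current_force().round(1))
c=capture("side");crop(c,280,180,380,260,8,"side5.png");print(current_clock())
E
```

```text
False [0.6268 0.079  0.1039] [0.2 0.1 0.3]
12.6583
```

View pics/side5.png

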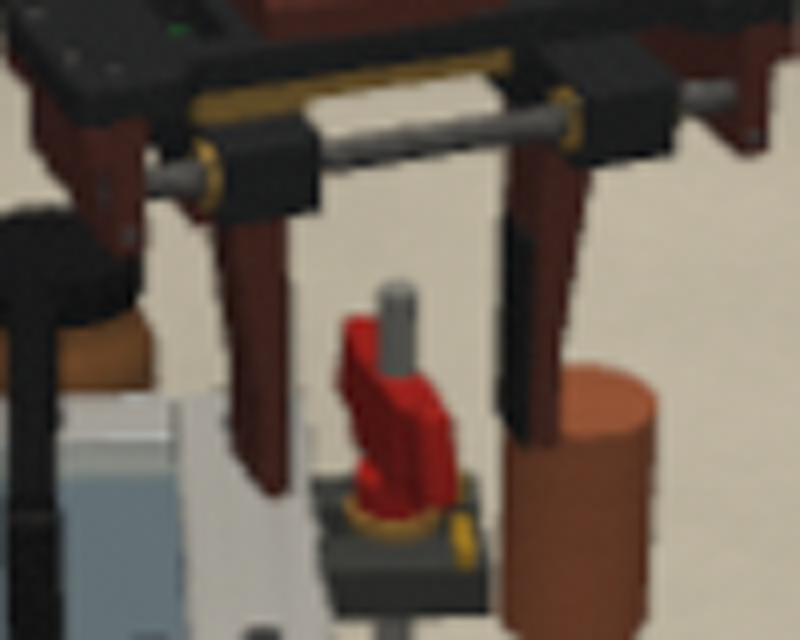

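There was no contact, and the tips at crop (270,490) and (535,440) are now beside the wings. The offset is confirmed, so I'll grip and turn.

Run:
```python
from h import *
move_gripper(0.0)
print("gap",current_finger_gap(),current_force().round(1),current_torque().round(2),current_clock())
z0=.127-OFF;a0=15.5
for d in range(20,141,20):
    t=current_clock()
    servo_line([.6265,.079,z0+.003*np.radians(d)],down(np.radians(a0+d)).as_quat(),rate=.05)
    print(d,current_position().round(4),current_force().round(1),current_torque().round(2),round(current_finger_gap(),4),round(current_clock()-t,2),round(current_joint_pos()[5],2))
    if np.abs(current_force()).max()>40: break
c=capture("side");crop(c,280,180,380,260,8,"side6.png");print(current_clock())
```

```text
gap 0.011901983998150335 [ 2.3 -0.1 -1.6] [ 0.21 -0.61 -0.06] 13.4583
20 [0.6278 0.0794 0.1048] [ 5.1  1.9 -1.9] [ 0.42 -0.99  0.06] 0.0116 0.5 -0.6
40 [0.6281 0.0797 0.1059] [ 6.2  2.9 -3.8] [ 0.59 -1.12  0.06] 0.0121 0.5 -0.95
60 [0.6283 0.08   0.1069] [ 6.7  3.8 -4.3] [ 0.78 -1.23  0.16] 0.0121 0.5 -1.3
80 [0.6283 0.0804 0.108 ] [ 6.4  6.2 -3.2] [ 1.06 -1.24  0.04] 0.0117 0.5 -1.65
100 [0.6282 0.0809 0.109 ] [ 6.9  6.2 -4.4] [ 1.28 -1.23  0.11] 0.012 0.5 -2.0
120 [0.6279 0.0812 0.11  ] [ 5.1  8.1 -2.9] [ 1.48 -1.13  0.11] 0.0121 0.5 -2.35
140 [0.6276 0.0815 0.111 ] [ 4.4  9.6 -2. ] [ 1.63 -0.97  0.07] 0.0119 0.5 -2.7
17.0083
```

View pics/side6.png

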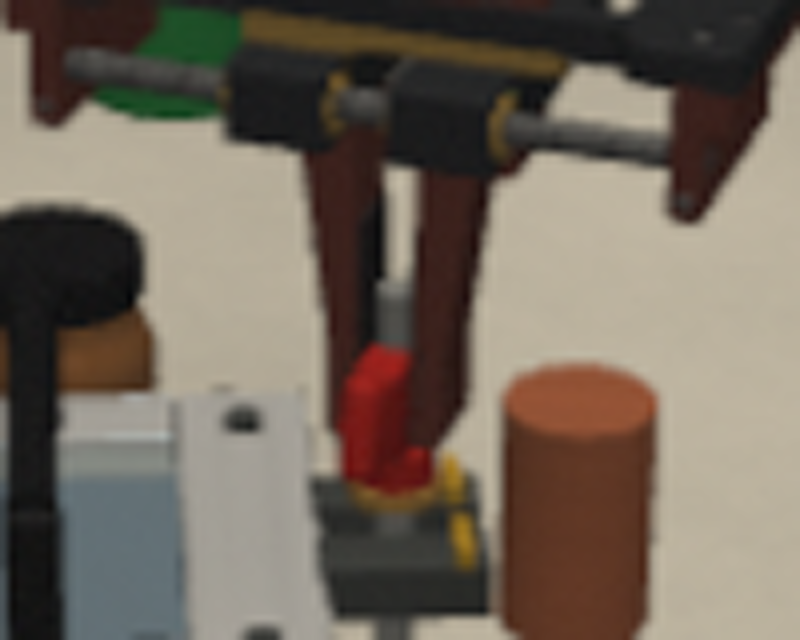

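The washer (crop 395,490) has risen clear and the ridges at (450,480) and (460,540) are visible, with the bolt still in the slot. Next I'll release, move to the lid side and push the bolt out with shut fingers.

Run:
```python
from h import *
move_gripper(.05); sleep(.1)
servo_line([.6265,.079,.23-OFF],rate=.15)
move_gripper(0)
q=down(YAW+np.pi/2).as_quat()
move_ptp([.582,.0805,.22-OFF],q)
print(servo_line([.582,.0805,.148-OFF],q,rate=.1,contact_N=5),current_position().round(3))
f0=current_force()
for th in (0.05,.2,.4,.6,.8,.95):
    x=.6265+.102*np.sin(th)-.016;z=.045+.103*np.cos(th)
    servo_line([x,.0805-.0366*(x-.6265),z-OFF],q,rate=.06)
    print(th,current_position().round(3),(current_force()-f0).round(1))
    if np.linalg.norm(current_force()-f0)>25: break
sleep(.3)
c=capture("side");crop(c,280,180,400,276,6,"side7.png");print(current_clock())
```

```text
False [0.583 0.08  0.125]
0.05 [0.615 0.081 0.124] [ 0.5 -0.8 -0.2]
0.2 [0.631 0.08  0.122] [-0.4 -1.3  1.4]
0.4 [0.65  0.08  0.116] [ 0.5 -1.5 -0.3]
0.6 [0.668 0.079 0.106] [ 0.1 -1.  -0.1]
0.8 [0.684 0.078 0.093] [ 0.1 -1.3  0.2]
0.95 [0.693 0.078 0.081] [ 0.2 -1.4 -0.2]
24.8333
```

View pics/side7.png

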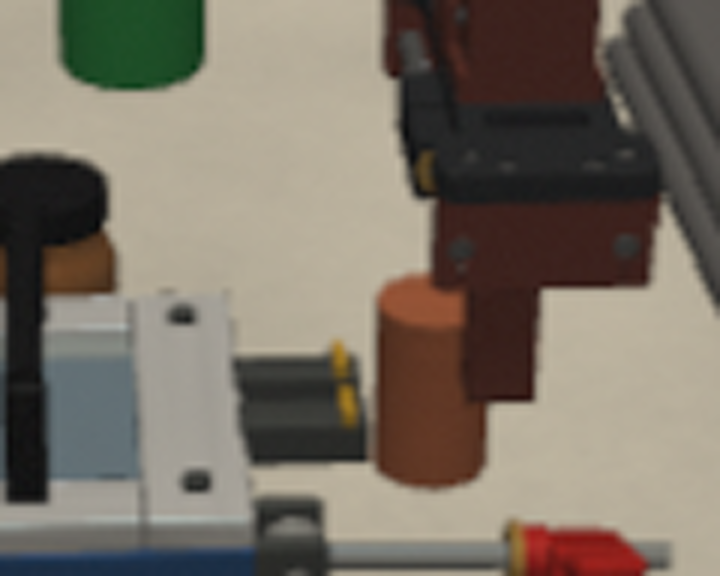

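The bolt now lies level over the bench: nut at crop (580,550), lug empty at (300,410). Next is the lid. First I'll check in the air, with the tool tilted, that the tip offset follows the tool axis.

```bash
cat >> h.py <<'E'
Rz=Rot.from_euler('z',YAW)
HINGE=np.array([.4405,.0866,.102])
def barpose(th,k=.45,back=0.,grasp=.019):
    bar=HINGE+Rz.apply([.098*np.cos(th)-.046*np.sin(th),0,.098*np.sin(th)+.046*np.cos(th)])
    R=Rz*Rot.from_euler('y',-k*th)*Rot.from_euler('x',np.pi)
    return bar+(grasp+OFF-back)*R.apply([0,0,1]),R.as_quat()
E
python3 - <<'E'
from h import *
for th in np.arange(0,1.31,.1):
    q=inverse_kinematics(*barpose(th)); print(round(th,2),barpose(th)[0].round(3),None if q is None else np.round(q,2).tolist())
p=current_position();servo_line([p[0],p[1],.27-OFF],rate=.2)
R=Rz*Rot.from_euler('y',-.5)*Rot.from_euler('x',np.pi)
P=np.array([.53,.083,.27])
move_ptp(P,R.as_quat())
c=capture("side");W=cloud(c);ok=c["range_z"]>0;p=current_position()
a=R.apply([0,0,1])
m=ok&(np.linalg.norm(W-(p-.05*a),axis=-1)<.07)&(W[...,2]>.2)
s=(W[m]-p)@a;e=W[m][s>np.sort(s)[-12]]
print(p.round(4),"max along axis",np.sort(s)[-8:].round(4),"perp x",((e-p)@R.apply([1,0,0])).mean(),((e-p)@R.apply([0,1,0])).mean())
crop(c,230,60,400,200,4,"side8.png");print(current_clock())
E
```

```text
0.0 [0.538 0.083 0.106] [0.03, 0.38, 1.73, -0.0, 1.02, 0.06]
0.1 [0.535 0.083 0.115] [0.03, 0.34, 1.77, -0.0, 0.98, 0.07]
0.2 [0.531 0.083 0.124] [0.03, 0.31, 1.81, -0.01, 0.94, 0.07]
0.3 [0.526 0.083 0.133] [0.04, 0.27, 1.85, -0.01, 0.89, 0.08]
0.4 [0.52  0.084 0.141] [0.04, 0.23, 1.89, -0.02, 0.84, 0.09]
0.5 [0.514 0.084 0.148] [0.04, 0.19, 1.93, -0.02, 0.8, 0.1]
0.6 [0.507 0.084 0.154] [0.05, 0.15, 1.97, -0.03, 0.74, 0.11]
0.7 [0.499 0.084 0.16 ] [0.05, 0.12, 2.02, -0.04, 0.69, 0.12]
0.8 [0.491 0.085 0.165] [0.06, 0.08, 2.07, -0.06, 0.64, 0.14]
0.9 [0.482 0.085 0.168] [0.07, 0.05, 2.11, -0.08, 0.58, 0.16]
1.0 [0.473 0.085 0.171] [0.08, 0.02, 2.16, -0.1, 0.51, 0.19]
1.1 [0.464 0.086 0.173] [0.09, -0.01, 2.21, -0.14, 0.45, 0.23]
1.2 [0.455 0.086 0.174] [0.1, -0.03, 2.26, -0.19, 0.38, 0.29]
1.3 [0.446 0.086 0.173] [0.11, -0.05, 2.32, -0.28, 0.3, 0.39]
[0.5308 0.083  0.2701] max along axis [-0.0275 -0.0271 -0.0271 -0.0269 -0.0262 -0.0262 -0.0255 -0.0254] perp x -0.00019011479111204826 0.010209806083671091
27.3333
```

View pics/side8.png

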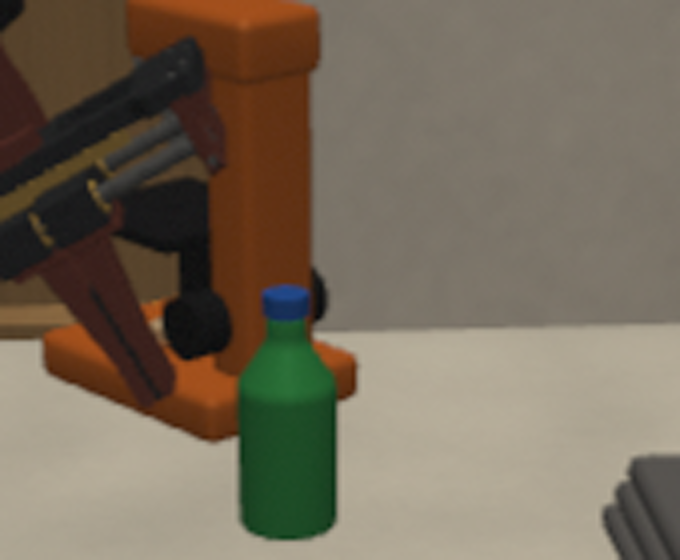

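The offset does follow the tool axis (-25 mm along it, 0 mm sideways). Now I'll grip the bar and raise the lid along its arc.

Run:
```python
from h import *
move_ptp(*barpose(0,back=.09)); move_gripper(.06)
p,q=barpose(0)
c=servo_line(p,q,rate=.08,contact_N=5); print(c,current_position().round(4))
f0=current_force()
if c: raise SystemExit
move_gripper(0); print("gap",current_finger_gap(),(current_force()-f0).round(1))
for th in np.arange(.08,1.17,.09):
    servo_line(*barpose(th),rate=.05)
    f=current_force()-f0;print(round(th,2),current_position().round(3),f.round(1),round(current_finger_gap(),4))
    if np.linalg.norm(f)>45: print("STOP");break
c=capture("side");crop(c,210,130,410,300,4,"side9.png");print(current_clock())
```

```text
False [0.5389 0.083  0.106 ]
gap 0.01108318539666391 [ 2.6 -0.8 -3.7]
0.08 [0.536 0.083 0.114] [ 1.5  0.1 -1.9] 0.0114
0.17 [0.533 0.083 0.122] [ 1.9 -1.1  0.4] 0.0113
0.26 [0.529 0.083 0.13 ] [ 3.1 -1.4  1.4] 0.0114
0.35 [0.524 0.084 0.137] [ 2.3 -1.4  2.3] 0.0107
0.44 [0.519 0.084 0.144] [ 3.1 -1.5  3. ] 0.0111
0.53 [0.513 0.084 0.151] [ 3.8 -1.7  4.6] 0.0113
0.62 [0.506 0.084 0.156] [ 3.5 -1.9  5.8] 0.0111
0.71 [0.499 0.084 0.162] [ 3.1 -2.6  6.3] 0.0111
0.8 [0.492 0.085 0.166] [ 3.  -2.   7.2] 0.0112
0.89 [0.485 0.085 0.17 ] [ 2.2 -3.8  8.9] 0.0112
0.98 [0.477 0.085 0.172] [ 1.5 -3.9 10.6] 0.0112
1.07 [0.469 0.086 0.175] [ 0.6 -3.5 12.1] 0.0112
1.16 [0.461 0.086 0.176] [-0.6 -6.7 14.9] 0.0114
35.2167
```

View pics/side9.png

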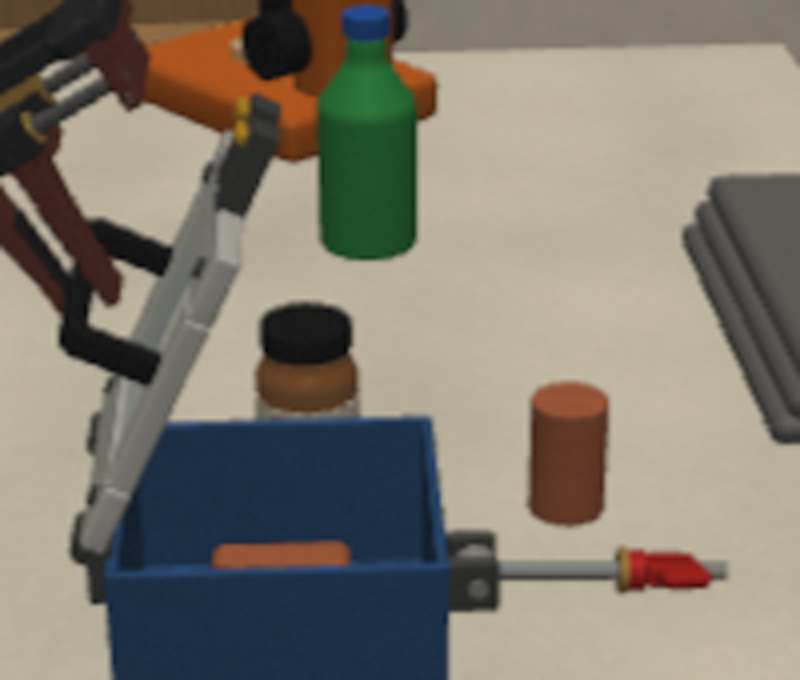

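The lid stands at about 1.15 rad, with its edge at crop (255,110). I'll open partway, back off along the tool axis and check.

Run:
```python
from h import *
move_gripper(.03); print(current_finger_gap(),current_force().round(1))
p,q=barpose(1.16,back=.0)
for b in (.03,.06,.1,.14):
    try: servo_line(barpose(1.16,back=b)[0],rate=.08); print(b,current_position().round(3),current_force().round(1))
    except PlanningError as e:
        print(b,"plan",e); 
        p=current_position(); servo_line(p+[0,0,.06],rate=.08);print(current_position().round(3)); break
sleep(.2)
c=capture("side");crop(c,210,130,410,300,4,"side10.png");print(current_clock())
W=cloud(c);ok=c["range_z"]>0
for q in("resin_jar","beaker","core","dish"):
    for d in silhouettes("side",q)[:1]:
        g=W[d["region"]&ok];print(q,round(d["conf"],2),np.median(g,0).round(3))
```

```text
0.030245520424267154 [ 0.3 -0.5 -0. ]
0.03 [0.444 0.086 0.2  ] [0.  1.  0.1]
0.06 [0.429 0.087 0.225] [ 0.2  0.7 -1. ]
0.1 [0.409 0.088 0.26 ] [-0.6  0.6  0.1]
0.14 [0.389 0.088 0.294] [0.7 0.6 0.6]
38.3333
resin_jar 0.57 [0.548 0.263 0.071]
beaker 0.91 [ 0.534 -0.134  0.064]
core 0.63 [0.689 0.197 0.046]
dish 0.81 [ 0.696 -0.094  0.017]
```

View pics/side10.png

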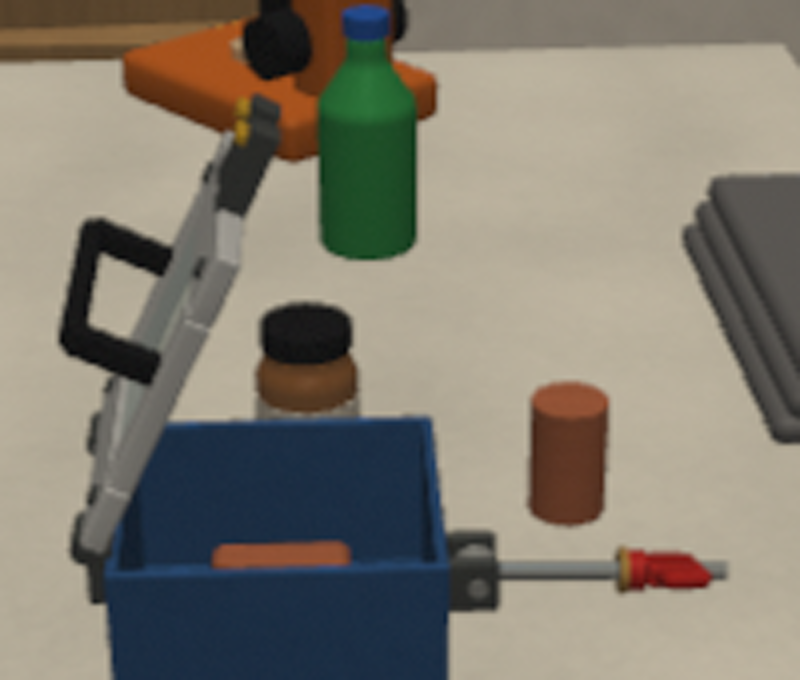

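The lid stands open by itself with the gripper out of the way. The bolt hangs out level and the bystanders haven't moved, so I'm handing in.

```bash
python3 -c "
from bench import *
close_job();print(current_clock())"
```

```text
the job is handed in; nothing more can be done
the job is handed in; nothing more can be done
```

The chamber is open and the job is handed in. The last clock reading before hand-in was 38.3 s of the 72 s allowed.

- **Nut:** I turned it 140° (2.44 rad) anticlockwise. From its estimated start of 0.25–0.31 rad, that leaves it at about 2.7 rad. The camera showed the washer clear of the ridges while the bolt was still in the slot.
- **Bolt:** I pushed it out with shut fingers. It now lies level, out over the bench.
- **Lid:** I raised it by the bar to about 1.15 rad and let go. It looked unchanged in the picture after the gripper backed off.
- **Jar, beaker, core and dish:** in the last picture the beaker, core and dish were within about 1 mm of their first measured positions. The jar read about 13 mm different (mostly 10 mm in height), probably because the silhouette caught a different part of it. It looks upright and the arm never went near it.
- **Gripper:** nothing was touching it at the end; the force reading was about 1 N.

**Disagreement with the description:** the real fingertips sit about 23.5 mm behind the reported TCP along the tool axis. I saw this in the depth images and confirmed it with the tool vertical and tilted. I corrected for it in every grasp and push after that.

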